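# Lock the grind setting of a coffee mill and try its crank

## Task

The grind of the table-top coffee mill is already set with the wide black ring. Run the brass hexagon lock nut above it down clockwise and tighten it firmly against the ring, so that it stays tight by itself and the ring's setting does not shift. Then fit the crank fully home on the mill's square shaft, wind it clockwise for two full turns by its knob to check that the mill runs free, and leave the crank on the shaft without having knocked the mug, the ramekin or the small steel canister about.

Things in the scene. Friction and masses are not known exactly. Their poses are not given: they have to be found in the camera images.
- mill: table-top coffee mill, fixed by a black suction foot 124 mm wide; dark teal round body 95 mm wide, top cap (steel) at 72 mm. Origin: underside centre; z up is the axis of the neck, both nuts and the shaft; -x is its drawer side. Tallest point: shaft tip, 136 mm above the origin.
- lock_nut: brass hexagon nut, 46 mm across flats, 14 mm high. Origin: centre of its underside, on the mill axis; flats face own +y, -y and every 60 deg. 5 mm a turn, down clockwise from above. Starts 1/5 to 3/5 turn (1.1 to 3 mm) above the ring and turns freely (0.03 N m) till it meets it; then torque rises about 0.5 N m a rad. Tight 0.8 to 1.2 rad past the first touch (0.4 to 0.8 N m); then holds itself.
- adjusting_ring: black fluted ring, 64 mm wide, 12 mm high, on the same neck below the lock nut; its height depends on its setting. Origin: centre of its underside. Leave its setting alone: it is stiff, but is dragged round if the fingers bear on it or if the lock nut is tightened with more than about 2 N m.
- ring_mark (a point): white mark on the adjusting ring's upper rim, 32 mm from the axis at the height of its top face (the face the lock nut comes down on)
- shaft_seat (a point): centre of the 26 mm round shoulder on which the crank's hub sits, on the mill axis 114 mm above the mill's origin. Above it stands a 10 mm square shaft 22 mm high, its top 4 mm tapered to 6.4 mm; its four sides face this point's own x and y.
- mill_shaft (a joint): turn of the square shaft (rad), growing clockwise seen from above; it turns endlessly with about 0.12 N m of friction and starts between 0 and 0.6
- crank: loose crank, 0.2 kg (steel hub, light arm), lying flat, knob up. Origin: centre of the hub's underside. Hub 26 mm square (sides face own x and y), 34 mm high; square socket in its underside 11 mm wide, 26 mm deep. The flat arm (16 mm wide, 8 mm high, undersides level) runs along own +x to the knob 70 mm out. Fits the shaft in four ways, a quarter turn apart.
- knob_mid (a point): middle of the crank's dark wooden knob: upright, 23 mm wide, from 9 to 49 mm above the hub's underside; this point is at 29 mm, 70 mm along the crank's +x from the hub axis. The knob spins freely on its pin.
- mug_plain: stoneware mug, 81 mm wide (114 with its handle), 92 mm high, behind the mill; a bystander. Origin: underside centre.
- ramekin: cream stoneware ramekin standing rim down, 94 mm wide, 55 mm high, left of the mill; a bystander. Origin: underside centre.
- canister: small steel clip canister, 60 mm wide, 64 mm high, right of the mill; a bystander. Origin: underside centre.

How it is judged:
On the way, in this order (a step that is already met when the one before it is completed fails the run):
1. the lock nut is tight against the adjusting ring with the fingers off it (contact force between lock_nut and adjusting_ring above 30 N and contact force between lock_nut and the fingers below 0.5 N), for 0.2 s.
2. the crank is home on the square shaft (horizontal distance between crank and shaft_seat below 0.003 m and z of crank in the frame of shaft_seat below 0.004 m and angle between crank's own z axis and vertical below 0.1 rad), for 0.1 s.
3. the shaft has been wound two turns clockwise with the crank still home (value of joint mill_shaft above 12.2 rad and z of crank in the frame of shaft_seat below 0.006 m and horizontal distance between crank and shaft_seat below 0.005 m).
At the end, for the whole second after the job is handed in: Lock nut pressed on the adjusting ring with over 30 N, hands off; ring mark within 5 mm of its start; mill_shaft past 12.2 rad; crank upright on the shaft, within 3 mm of its axis and 4 mm of the seat, at rest; mug, ramekin and canister within 30 mm of their starts and upright (all of step 2 and contact force between lock_nut and adjusting_ring above 30 N and value of joint mill_shaft above 12.2 rad and angular speed of crank below 0.1 rad/s); the robot touches nothing.
It fails at once if the adjusting ring was turned away from its setting (its mark moved more than 5 mm) (distance of ring_mark from where it was at the start of the episode above 0.005 m).
It fails at once if the mug was knocked (distance of mug_plain from where it was at the start of the episode above 0.03 m or angle between mug_plain's own z axis and vertical above 0.4 rad).
It fails at once if the ramekin was knocked (distance of ramekin from where it was at the start of the episode above 0.03 m or angle between ramekin's own z axis and vertical above 0.4 rad).
It fails at once if the canister was knocked (distance of canister from where it was at the start of the episode above 0.03 m or angle between canister's own z axis and vertical above 0.4 rad).
It also fails if it takes over 72 s, if anything falls off the work surface, if the arm or the gripper's body presses on something with over 40 N, if the wrist force passes 120 N, or if a joint passes its speed limit or range.

## Robot

A 6-joint arm with a two-finger parallel gripper is mounted at the origin on a cart in front of the work surface, level with it; the furniture and walls round the work are solid. World frame = base frame: x ahead of the robot, y to its left, z up, the work surface at z = 0. Lengths are in m, angles in rad, forces in N, time in s.
With the tool pointing down it reaches from about 0.4 to 0.925 m from the base axis. Payload 3.4 kg.
Tool frame: the origin (TCP) lies between the finger pads; the fingertips stand 8 mm ahead of it and the grasp point (between the pads) lies 11 mm behind it; z points along the fingers, y is the line along which they close (so a half turn about z gives the same grasp; the last joint's range is limited). The gripper opens to 85 mm and grips with 20 to 120 N. Pads are 22 mm wide; open, the fingers measure 114 mm over their backs; the gripper's body (76 mm by 85 mm) begins 54 mm behind the grasp point. The pads swing forward as they close: fully open they stand 13 mm farther back than shut.
Start: joints at [1.226, 0.307, 1.506, -0, 1.328, -0.073], TCP at [0.154, 0.554, 0.239] pointing down, gripper open.
Joint ranges: [-3.12, 3.12], [-1.05, 2.28], [0.14, 2.33], [-1.42, 4.57], [0.1, 2.73], [-2.68, 2.68]. Speed limits (rad/s): [2.57, 2.57, 3.14, 3.14, 3.14, 3.14].

## Interface

Orientations are given as a unit quaternion [w, x, y, z].
In Python, from cell import env, solver, cams gives the robot as it stands. Calls block until the motion is done:
- env.move_ptp(position, orientation): joint-space move of the TCP to a pose.
- env.servo_line(position, orientation=None, v=0.15, guard=None): straight line of the TCP; orientation=None keeps the orientation; v is the mean speed in m/s. With guard (N) it stops when the force on the tool has changed by that much, and returns True; else False.
- env.set_joints(angles): joint-space move.
- env.grip(opening, strength=None): finger opening in m; strength is the grip in N (None keeps the last); returns when the fingers have stopped.
- env.hold(seconds).
- solver.solve_ik(position, orientation): joint angles nearest the present ones, or None.
- env.state(): the state.
- cams.grab_frame(name): name is "scene" or "top" or "wrist"; returns (picture, depth): 384x512x3 uint8, red, green, blue; 384x512 float32, m along the optical axis (not along the pixel's ray), 0 where there is no reading.
- cams.camera_model(name): a dict with "intrinsics" (3x3 intrinsics, pixels), "rvec" (rotation vector, rad) and "tvec" (3), from world to camera coordinates, as OpenCV has them. Camera axes: x right, y down, z forward; pixel columns grow to the right and rows downward; lengths in m; the calibration is good to about 2 mm. A picture is of the moment at which its call begins: read the wrist's pose just before it. camera_model takes no time and is no camera call; for the wrist camera it gives the pose at the moment of the call.
A pose or a line that the arm cannot do raises env.Unreachable and nothing moves.
- env.job_done(): hands the job in; it is judged then, once.
The state is a dict: "time": time; "joint_positions": joint angles; "dq": joint speeds; "effort": joint torques, N m; "position": TCP position; "eef_rot": TCP orientation; "contact_force": force on the tool from outside, world axes, zero at the start; "ft_torque": the same for the moment, N m; "finger_gap": finger opening in m; "grip_force": force on a finger pad.
Only numpy, scipy, OpenCV 4.12 (cv2) and the standard library are available. Lean on these libraries where they do the work, as an engineer would, in place of code of your own. Each camera call takes 0.05 s, during which the arm holds its last target. There are 200 camera calls.

## Working session

There is one attempt and no reset: what is moved stays moved. The work goes in short steps, each a Python script; the robot and the scene stay as the last script left them, time stands still between calls to the robot, and variables do not carry over. Pictures are saved under pics/ and viewed, at most 10 in all, crops included, and the job is handed in when it is done.

```bash
ls; mkdir -p pics; python3 - <<'E'
from cell import env, solver, cams
import cv2,numpy as np
for n in ("scene","top"):
    im,d=cams.grab_frame(n); m=cams.camera_model(n)
    cv2.imwrite(f"pics/{n}0.png",im[:,:,::-1]); np.savez(f"{n}0.npz",im=im,d=d,K=m["intrinsics"],r=m["rvec"],t=m["tvec"])
    R=cv2.Rodrigues(np.array(m["rvec"],float))[0]; print(n,-R.T@np.array(m["tvec"]).ravel(),R[2],m["intrinsics"])
s=env.state();print(s)
E
```

```text
pics
scene [ 0.12904151 -0.70464844  0.8709914 ] [ 0.40204779  0.48952352 -0.77377277] [[386.08591649   0.         259.23476637]
 [  0.         386.08591649 187.32334516]
 [  0.           0.           1.        ]]
top [ 0.47962397 -0.20384362  1.03459727] [ 0.05894547 -0.02493442 -0.99794975] [[355.66110061   0.         251.32237565]
 [  0.         355.66110061 189.89639329]
 [  0.           0.           1.        ]]
{'time': 0.1, 'joint_positions': array([ 1.22544746e+00,  3.07503242e-01,  1.50754068e+00,  1.10432443e-05,
        1.32841547e+00, -7.35110096e-02]), 'dq': array([-0.0001919 , -0.00174029, -0.00116938, -0.00246252, -0.00047234,
       -0.00100012]), 'effort': array([ 1.07796568e-03, -4.58529532e+01, -2.52610677e+01, -1.57203781e-04,
        5.54634767e-03, -6.86981735e-06]), 'position': array([0.15420596, 0.55329784, 0.23847104]), 'eef_rot': array([-1.99291582e-04,  1.35502080e-01,  9.90776622e-01, -9.11860874e-04]), 'contact_force': array([-0.5282885 , -0.69757789,  0.35629203]), 'ft_torque': array([-0.07942605,  0.02997094,  0.0104545 ]), 'grip_force': 0.0, 'finger_gap': 0.08553573537134025}
```

View pics/scene0.png

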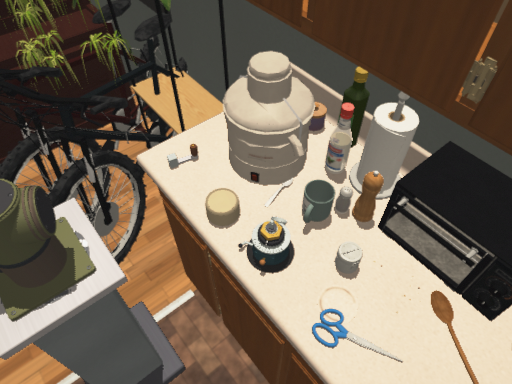

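View pics/top0.png

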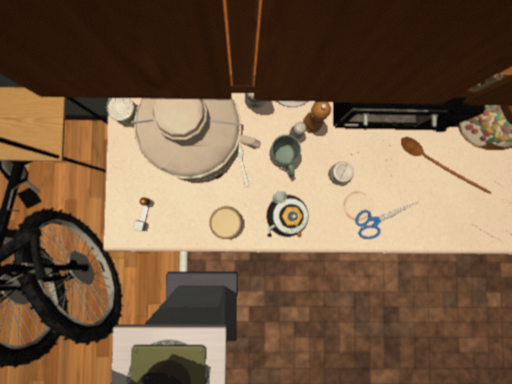

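```bash
cat > h.py <<'E'
import numpy as np,cv2
from scipy.spatial.transform import Rotation as Ro
def cam(m): return np.array(m["intrinsics"]),cv2.Rodrigues(np.array(m["rvec"],float))[0],np.array(m["tvec"],float).ravel()
def ray(uv,K,R,t,z):
    uv=np.atleast_2d(np.array(uv,float)); c=-R.T@t
    d=np.c_[(uv[:,0]-K[0,2])/K[0,0],(uv[:,1]-K[1,2])/K[1,1],np.ones(len(uv))]@R
    return c+d*((z-c[2])/d[:,2])[:,None]
def cloud(d,K,R,t):
    v,u=np.mgrid[:d.shape[0],:d.shape[1]]
    p=np.stack([(u-K[0,2])/K[0,0]*d,(v-K[1,2])/K[1,1]*d,d],-1)
    return (p-t)@R
def down(yaw):  # tool pointing down, tool y axis at angle yaw from world +y? R=Rz(yaw)*Rx(pi)
    q=(Ro.from_euler('z',yaw)*Ro.from_euler('x',np.pi)).as_quat(); return [q[3],q[0],q[1],q[2]]
E
python3 - <<'E'
from h import *
f={n:np.load(n+"0.npz") for n in("top","scene")}
out=[]
for n,boxes in (("top",[(225,185,335,260),(115,185,180,245)]),("scene",[(190,180,370,275),(155,135,215,180)])):
    g=f[n];K=g["K"];R=cv2.Rodrigues(g["r"])[0];t=g["t"].ravel();C=cloud(g["d"],K,R,t);C[g["d"]==0]=np.nan
    hsv=cv2.cvtColor(g["im"],cv2.COLOR_RGB2HSV)
    for b in boxes:
        sl=(slice(b[1],b[3]),slice(b[0],b[2])); c=C[sl]; 
        print(n,b,"zmax",np.nanpercentile(c[...,2],[50,90,98,100]).round(3))
        br=cv2.inRange(hsv[sl],(12,120,120),(28,255,255))>0
        v,u=np.nonzero(br); print("brass",br.sum(), c[br].mean(0).round(4) if br.any() else'', (u.mean()+b[0],v.mean()+b[1]) if br.any() else '')
        hi=c[...,2]>(0.006 if b[0]<180 and b[2]<220 else .06)
        p=c[hi];print("hi",hi.sum(),p.min(0).round(3),p.max(0).round(3),np.median(p,0).round(3))
        s=min(800//(b[2]-b[0]),600//(b[3]-b[1]),7 if b[2]-b[0]<100 else 4); out.append(cv2.resize(g["im"][sl],None,fx=s,fy=s,interpolation=cv2.INTER_CUBIC))
W=800;can=np.zeros((600,800,3),np.uint8)
def put(i,x,y,w,h): can[y:y+h,x:x+w]=cv2.resize(out[i],(w,h))
put(0,0,0,440,300);put(1,450,0,325,300);put(2,0,305,540,285);put(3,550,305,250,190)
cv2.imwrite("pics/crop1.png",can[:,:,::-1])
E
```

```text
top (225, 185, 335, 260) zmax [0.    0.071 0.105 0.138]
brass 452 [ 0.3409 -0.3366 -0.4449] (np.float64(277.9358407079646), np.float64(238.40265486725664))
hi 972 [ 0.424 -0.38   0.06 ] [ 0.532 -0.157  0.138] [ 0.47  -0.331  0.076]
top (115, 185, 180, 245) zmax [-0.     0.003  0.035  0.051]
brass 20 [0.5044 0.0717 0.0484] (np.float64(142.15), np.float64(200.7))
hi 263 [0.422 0.058 0.006] [0.516 0.1   0.051] [0.462 0.076 0.032]
scene (190, 180, 370, 275) zmax [0.001 0.07  0.104 0.152]
brass 237 [nan nan nan] (np.float64(269.9451476793249), np.float64(232.13924050632912))
hi 2287 [ 0.422 -0.511  0.06 ] [ 0.735 -0.281  0.152] [ 0.58  -0.351  0.077]
scene (155, 135, 215, 180) zmax [-0.001  0.005  0.035  0.05 ]
brass 11 [ 0.5563  0.2347 -0.0913] (np.float64(187.8181818181818), np.float64(143.0909090909091))
hi 245 [0.422 0.057 0.006] [0.515 0.102 0.05 ] [0.464 0.073 0.028]
```

View pics/crop1.png

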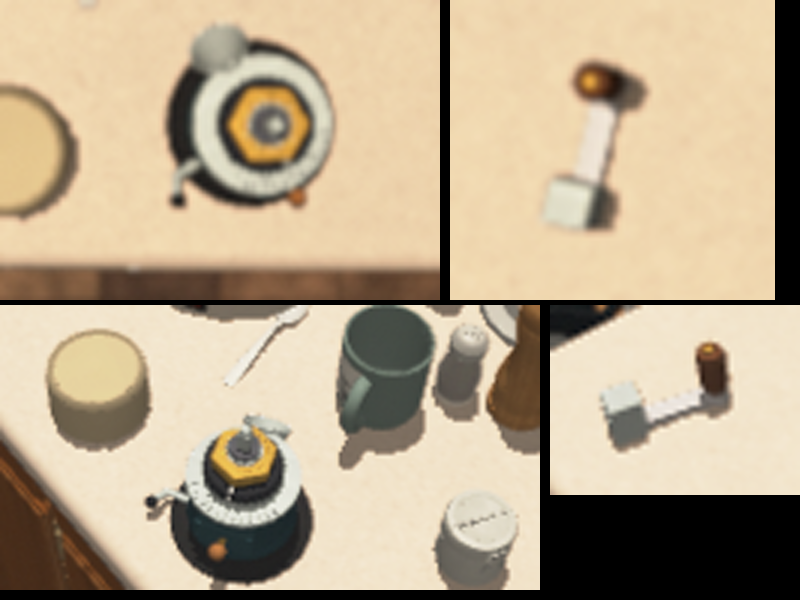

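```bash
python3 - <<'E'
from h import *
for n in("top","scene"):
    g=np.load(n+"0.npz");K=g["K"];R=cv2.Rodrigues(g["r"])[0];t=g["t"].ravel();C=cloud(g["d"],K,R,t)
    P=C[g["d"]>0]; 
    for z0,z1 in((.03,.1),(.1,.2),(.2,.3),(.3,.6)):
        for y0 in np.arange(-.5,.35,.1):
            q=P[(P[:,2]>z0)&(P[:,2]<z1)&(P[:,1]>y0)&(P[:,1]<y0+.1)&(P[:,0]>.35)]
            if len(q)>5: print(n,z0,y0.round(2),np.sort(q[:,0])[3].round(3),end=';')
        print()
    im=g["im"].astype(int);
    C2=C.copy()
    def rep(name,m):print(n,name,m.sum(),np.median(C[m],0).round(4),(C[m].min(0)+C[m].max(0))/2)
    b=np.zeros(g["d"].shape,bool)
    near=(np.hypot(C[...,0]-.468,C[...,1]+.325)<.06)&(g["d"]>0)
    rep("tip",near&(C[...,2]>.118)); rep("70",near&(C[...,2]>.068)&(C[...,2]<.076))
    br=cv2.inRange(cv2.cvtColor(g["im"],cv2.COLOR_RGB2HSV),(12,120,120),(28,255,255))>0
    rep("nut",near&br&(C[...,2]>.085)); print(np.percentile(C[near&br&(C[...,2]>.085)][:,2],[5,50,95]))
    cr=(C[...,0]>.4)&(C[...,0]<.54)&(C[...,1]>.03)&(C[...,1]<.12)
    rep("hub",cr&(C[...,2]>.03)&(C[...,2]<.037)); rep("knob",cr&(C[...,2]>.045)&(C[...,2]<.053))
E
```

```text
top 0.03 -0.5 0.564;top 0.03 -0.4 0.417;top 0.03 -0.3 0.442;top 0.03 -0.2 0.404;top 0.03 -0.1 0.561;top 0.03 -0.0 0.426;top 0.03 0.1 0.728;top 0.03 0.3 0.366;
top 0.1 -0.5 0.685;top 0.1 -0.4 0.447;top 0.1 -0.3 0.636;top 0.1 -0.2 0.566;top 0.1 -0.1 0.562;top 0.1 0.2 0.351;top 0.1 0.3 0.353;
top 0.2 -0.3 0.678;top 0.2 -0.2 0.559;top 0.2 -0.1 0.556;top 0.2 -0.0 0.586;
top 0.3 -0.5 0.654;top 0.3 -0.4 0.654;top 0.3 -0.3 0.654;top 0.3 -0.2 0.634;top 0.3 -0.1 0.625;top 0.3 -0.0 0.654;top 0.3 0.1 0.654;
top tip 18 [ 0.4704 -0.3326  0.1344] [ 0.47286469 -0.33306723  0.12878181]
top 70 477 [ 0.4701 -0.3284  0.0717] [ 0.47095185 -0.33368471  0.07202336]
top nut 189 [ 0.4676 -0.3314  0.1042] [ 0.46715854 -0.33458129  0.0978254 ]
[0.09175133 0.10423571 0.10720003]
top hub 89 [0.4371 0.0835 0.0333] [0.46782369 0.07927037 0.03350676]
top knob 41 [0.5062 0.0694 0.0479] [0.50500741 0.06896952 0.04805568]
scene 0.03 -0.5 0.564;scene 0.03 -0.4 0.414;scene 0.03 -0.3 0.437;scene 0.03 -0.2 0.403;scene 0.03 -0.1 0.56;scene 0.03 -0.0 0.426;scene 0.03 0.1 0.958;scene 0.03 0.2 0.979;scene 0.03 0.3 0.365;
scen
[... 183 characters left out ...]
ene 0.2 -0.5 0.751;scene 0.2 -0.4 0.803;scene 0.2 -0.3 0.678;scene 0.2 -0.2 0.559;scene 0.2 -0.1 0.556;scene 0.2 -0.0 0.587;scene 0.2 0.1 0.977;scene 0.2 0.2 0.977;scene 0.2 0.3 0.977;
scene 0.3 -0.5 0.652;scene 0.3 -0.4 0.652;scene 0.3 -0.3 0.652;scene 0.3 -0.2 0.633;scene 0.3 -0.1 0.625;
scene tip 35 [ 0.4667 -0.3365  0.1302] [ 0.4692376  -0.3361742   0.12789134]
scene 70 493 [ 0.4548 -0.3497  0.0715] [ 0.47363467 -0.33483205  0.07195282]
scene nut 157 [ 0.4621 -0.3412  0.1044] [ 0.46820767 -0.3320351   0.10778803]
[0.0999629  0.10440045 0.10694439]
scene hub 71 [0.4399 0.079  0.033 ] [0.4691917  0.07748656 0.0335765 ]
scene knob 23 [0.5054 0.0684 0.0476] [0.50567403 0.06956412 0.0473049 ]
```

```bash
python3 - <<'E'
from h import *
P=[]
for n in("top","scene"):
    g=np.load(n+"0.npz");K=g["K"];R=cv2.Rodrigues(g["r"])[0];t=g["t"].ravel();C=cloud(g["d"],K,R,t);P.append(C[g["d"]>0])
P=np.vstack(P)
for x in np.arange(-.1,.6,.1):
    print(x.round(1),[ (round(float(q.max()),2) if len(q:=P[(abs(P[:,0]-x-.05)<.05)&(abs(P[:,1]-y-.05)<.05),2])>0 else None) for y in np.arange(-.1,.8,.1)])
E
```

```text
-0.1 [0.23, 0.02, 0.0, -0.87, -0.41, -0.35, -0.87, -0.37, -0.28]
0.0 [0.27, 0.27, 0.01, -0.87, -0.56, -0.28, 0.05, 0.02, -0.27]
0.1 [0.02, 0.21, 0.01, -0.86, -0.87, 0.12, 0.07, 0.07, 0.1]
0.2 [-0.87, -0.87, -0.87, -0.87, -0.87, 0.11, 0.16, 0.13, 0.09]
0.3 [0.01, 0.01, 0.01, 0.15, 0.14, 0.09, 0.12, 0.12, 0.26]
0.4 [0.01, 0.05, 0.02, -0.88, 0.12, -0.87, -0.69, -0.07, 0.26]
0.5 [0.25, 0.24, 0.01, None, None, None, -0.87, 0.23, 0.24]
```

```bash
python3 - <<'E'
from cell import env, solver, cams
from h import *
env.move_ptp([0.42,0.09,0.31],down(np.pi/2+.2))
def shot(n):
    m=cams.camera_model("wrist"); s=env.state(); im,d=cams.grab_frame("wrist"); cv2.imwrite(f"pics/{n}.png",im[:,:,::-1])
    np.savez(n+".npz",im=im,d=d,K=m["intrinsics"],r=m["rvec"],t=m["tvec"]); K,R,t=cam(m); print(s["time"],s["position"],s["joint_positions"],"cam",-R.T@t,R[2])
shot("w1")
env.servo_line([0.44,-0.30,0.31],down(np.pi/2-.6),v=0.25)
shot("w2")
a=[cv2.imread(f"pics/w{i}.png") for i in (1,2)]
cv2.imwrite("pics/w12.png",np.hstack([cv2.resize(x,(400,300)) for x in a]))
E
```

```text
2.05 [0.41998807 0.09062214 0.30988302] [ 1.13825679e-01  4.60731590e-02  1.66136699e+00  3.70880471e-04
  1.43430198e+00 -8.73480970e-02] cam [0.40572836 0.16276904 0.44414041] [ 0.05900255 -0.2884375  -0.95567908]
3.8083 [ 0.43995502 -0.29880354  0.31010839] [-6.76336642e-01  1.98631615e-01  1.47820403e+00  4.35688089e-04
  1.46512443e+00 -7.78996200e-02] cam [ 0.4828081  -0.23819652  0.44432054] [-0.16496924 -0.24317496 -0.95585098]
```

View pics/w12.png

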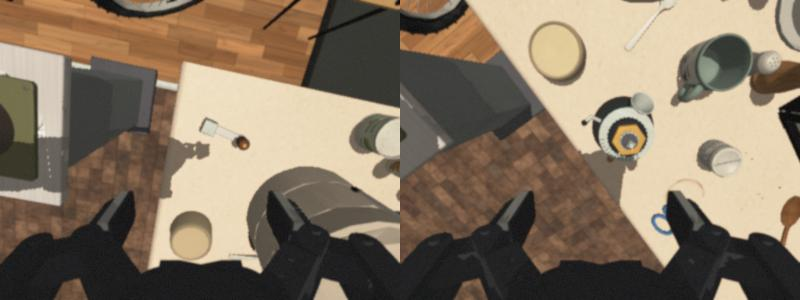

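```bash
cat > shot.py <<'E'
from cell import env, solver, cams
from h import *
def shot(n):
    m=cams.camera_model("wrist"); im,d=cams.grab_frame("wrist"); cv2.imwrite(f"pics/{n}.png",im[:,:,::-1])
    np.savez(n+".npz",im=im,d=d,K=m["intrinsics"],r=m["rvec"],t=m["tvec"]); return (im,d)+cam(m)
E
python3 - <<'E'
from shot import *
env.servo_line([0.468,-0.334,0.20],v=0.2)
im,d,K,R,t=shot("w3"); C=cloud(d,K,R,t); print(env.state()["time"],K[0,0])
near=(np.hypot(C[...,0]-.47,C[...,1]+.333)<.05)&(d>0)
br=cv2.inRange(cv2.cvtColor(im,cv2.COLOR_RGB2HSV),(10,100,90),(30,255,255))>0
z=C[near&br][:,2];print("brass z",np.percentile(z,[2,10,50,90,98]).round(4))
h,e=np.histogram(C[near][:,2],np.arange(.06,.142,.002));print([(round(a,3),int(b)) for a,b in zip(e,h)])
u=near;vv,uu=np.nonzero(u);print(uu.min(),uu.max(),vv.min(),vv.max())
x0,y0,x1,y1=uu.min()-5,vv.min()-5,uu.max()+5,vv.max()+5
y0=max(y0,0);c=im[y0:y1,x0:x1];s=min(800/c.shape[1],600/c.shape[0]);cv2.imwrite("pics/w3c.png",cv2.resize(c,None,fx=s,fy=s,interpolation=cv2.INTER_CUBIC)[:600,:800,::-1]);print(x0,y0,s)
E
```

```text
4.65 287.55910876043055
brass z [0.0886 0.1007 0.1044 0.1054 0.1061]
[(np.float64(0.06), 1), (np.float64(0.062), 1), (np.float64(0.064), 1), (np.float64(0.066), 7), (np.float64(0.068), 46), (np.float64(0.07), 2215), (np.float64(0.072), 1129), (np.float64(0.074), 41), (np.float64(0.076), 14), (np.float64(0.078), 13), (np.float64(0.08), 27), (np.float64(0.082), 26), (np.float64(0.084), 40), (np.float64(0.086), 375), (np.float64(0.088), 928), (np.float64(0.09), 26), (np.float64(0.092), 23), (np.float64(0.094), 23), (np.float64(0.096), 25), (np.float64(0.098), 22), (np.float64(0.1), 22), (np.float64(0.102), 366), (np.float64(0.104), 1103), (np.float64(0.106), 136), (np.float64(0.108), 75), (np.float64(0.11), 29), (np.float64(0.112), 316), (np.float64(0.114), 151), (np.float64(0.116), 14), (np.float64(0.118), 14), (np.float64(0.12), 15), (np.float64(0.122), 12), (np.float64(0.124), 15), (np.float64(0.126), 14), (np.float64(0.128), 16), (np.float64(0.13), 29), (np.float64(0.132), 37), (np.float64(0.134), 84), (np.float64(0.136), 25), (np.float64(0.138), 0)]
97 414 127 383
92 122 2.2900763358778624
```

View pics/w3c.png

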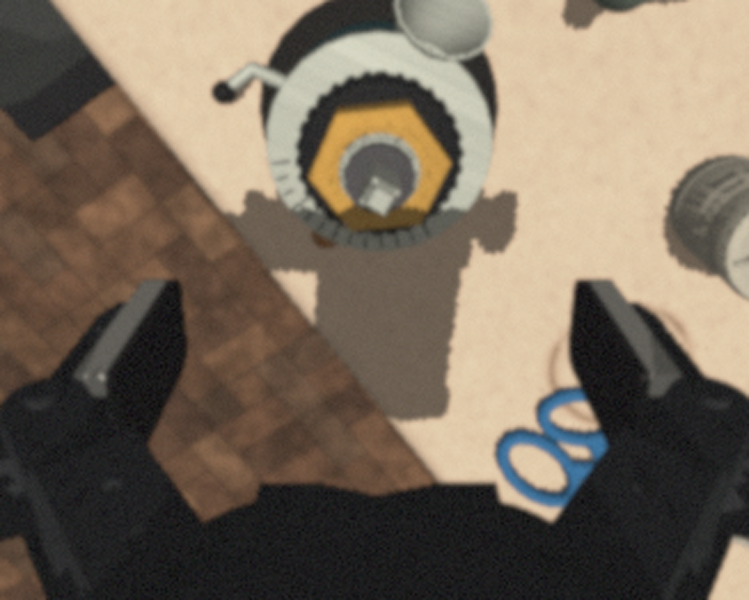

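```bash
python3 - <<'E'
from h import *
g=np.load("w3.npz");K=g["K"];R=cv2.Rodrigues(g["r"])[0];t=g["t"].ravel();im=g["im"];d=g["d"];C=cloud(d,K,R,t)
def box(m):
    v,u=np.nonzero(m); return np.c_[u,v]
near=(np.hypot(C[...,0]-.47,C[...,1]+.333)<.05)&(d>0)
br=(cv2.inRange(cv2.cvtColor(im,cv2.COLOR_RGB2HSV),(10,100,40),(30,255,255))>0)
m=(near&(C[...,2]>.101)&(C[...,2]<.108)).astype(np.uint8)
m=cv2.morphologyEx(m,cv2.MORPH_OPEN,np.ones((3,3)))
n,l,st,_=cv2.connectedComponentsWithStats(m);k=1+st[1:,4].argmax();print("nut px",st[k])
h=cv2.convexHull(box(l==k).astype(np.float32))[:,0]
P=ray(h,K,R,t,.1045)[:,:2]
best=[]
for p in np.radians(np.arange(0,60,.5)):
    N=np.array([[np.cos(p+i*np.pi/3),np.sin(p+i*np.pi/3)] for i in range(3)]);q=P@N.T
    w=np.ptp(q,axis=0); c=np.linalg.lstsq(N,(q.max(0)+q.min(0))/2,rcond=None)[0]; best.append((w.sum(),np.degrees(p),w.round(4),c.round(4)))
best.sort(key=lambda b:b[0]);print(*best[:4],sep='\n')
for z in(.094,):
  pass
# ring & cap circles
for z0,z1,zz in((.069,.0745,.0718),(.0865,.0898,.0885),(.111,.1165,.114)):
    m=near&(C[...,2]>z0)&(C[...,2]<z1); pts=ray(box(m),K,R,t,zz)[:,:2]; (c,r)=cv2.minEnclosingCircle(pts.astype(np.float32)); print(zz,c,r,m.sum(),np.median(C[m][:,2]))
m=near&(C[...,2]>.1335); pts=ray(box(m),K,R,t,.136)[:,:2]; print("tip",len(pts),cv2.minAreaRect((pts*1000).astype(np.float32)),np.percentile(C[m][:,2],[50,90]))
# everything high around
far=(np.hypot(C[...,0]-.47,C[...,1]+.333)<.09)&(np.hypot(C[...,0]-.47,C[...,1]+.333)>.036)&(C[...,2]>.076)&(d>0)
for p in C[far][::max(1,far.sum()//25)]:print(np.round(p,3),end=' ')
v0,u0=[int(i) for i in np.array([122+192/2.29,92+380/2.29])]
c=im[v0-22:v0+18,u0-25:u0+25];cv2.imwrite("pics/tip.png",cv2.resize(c,None,fx=14,fy=14,interpolation=cv2.INTER_CUBIC)[:,:,::-1]);print(u0-25,v0-22)
E
```

```text
nut px [ 227  168   62   55 1607]
(np.float64(0.13794815435944283), np.float64(1.5000000000000002), array([0.0459, 0.0463, 0.0458]), array([ 0.4707, -0.3343]))
(np.float64(0.1380208260300095), np.float64(2.0), array([0.0459, 0.0463, 0.0458]), array([ 0.4707, -0.3343]))
(np.float64(0.1383875120918081), np.float64(2.5), array([0.046 , 0.0464, 0.046 ]), array([ 0.4707, -0.3344]))
(np.float64(0.13838796241356896), np.float64(1.0), array([0.046 , 0.0464, 0.046 ]), array([ 0.4707, -0.3343]))
0.0718 (0.4721415042877197, -0.3339657783508301) 0.04879816249012947 3395 0.07169811189539838
0.0885 (0.4702240228652954, -0.33462080359458923) 0.03337300568819046 1254 0.08847052929592245
0.114 (0.47065797448158264, -0.3342876732349396) 0.013111598789691925 485 0.1137510512650399
tip 22369 ((423.99627685546875, -401.4803466796875), (172.847412109375, 266.09979248046875), 55.5518684387207) [0.27292631 0.28430833]
[ 0.508 -0.309  0.077] [ 0.43 -0.3   0.22] [ 0.435 -0.298  0.235] [ 0.437 -0.306  0.233] [ 0.428 -0.319  0.217] [ 0.434 -0.311  0.236] [ 0.51  -0.348  0.254] [ 0.522 -0.363  0.25 ] [ 0.507 -0.348  0.256] [ 0.443 -0.303  0.259] [ 0.439 -0.301  0.26 ] [ 0.439 -0.3    0.263] [ 0.426 -0.299  0.258] [ 0.425 -0.291  0.265] [ 0.534 -0.366  0.267] [ 0.523 -0.366  0.262] [ 0.51  -0.35   0.269] [ 0.445 -0.302  0.274] [ 0.422 -0.306  0.258] [ 0.419 -0.306  0.259] [ 0.422 -0.313  0.256] [ 0.424 -0.29   0.277] [ 0.409 -0.303  0.262] [ 0.517 -0.378  0.262] [ 0.423 -0.297  0.276] [ 0.522 -0.362  0.28 ] 232 183
```

View pics/tip.png

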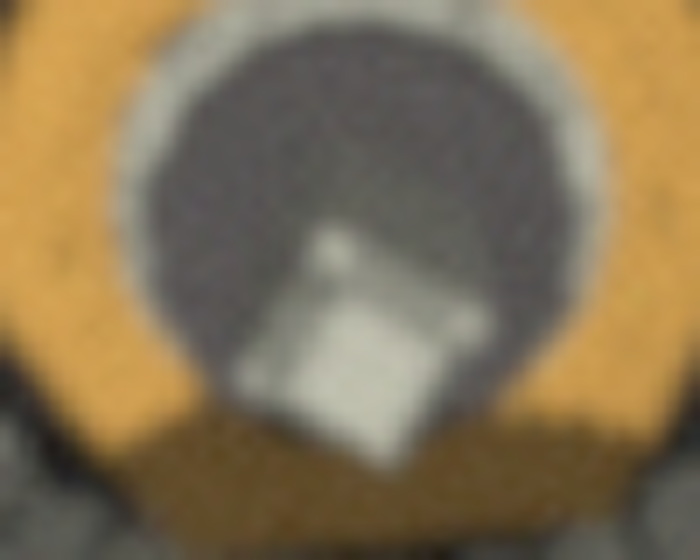

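```bash
python3 - <<'E'
from shot import *
g=np.load("w3.npz");K=g["K"];R=cv2.Rodrigues(g["r"])[0];t=g["t"].ravel()
f=lambda p,z:ray(np.array(p)/14-.5+[232,183],K,R,t,z)[:,:2]
T=f([(340,300),(447,350),(388,465),(280,415)],.136);print("top",T.mean(0),[np.degrees(np.arctan2(*(T[(i+1)%4]-T[i])[::-1]))%90 for i in range(4)])
B=f([(245,375),(330,245),(470,325)],.132);print([ (np.degrees(np.arctan2(*(B[i+1]-B[i])[::-1]))%90,np.linalg.norm(B[i+1]-B[i])) for i in range(2)])
ax=[.4706,-.3343]
a=1.601+1.0472
env.servo_line([*ax,.17],down(a),v=.1);s=env.state();print(s["time"],s["joint_positions"][5])
print(env.servo_line([*ax,.1015],v=.08,guard=8)); s=env.state();print(s["time"],s["position"],s["contact_force"],s["ft_torque"])
env.grip(.04,60); s=env.state();print(s["time"],s["finger_gap"],s["grip_force"],s["position"],s["contact_force"],s["ft_torque"])
E
```

```text
top [ 0.47031906 -0.33491882] [np.float64(29.316433973926927), np.float64(30.217631035678323), np.float64(29.27226616473193), np.float64(29.38751850134087)]
[(np.float64(23.784086914394102), np.float64(0.008653539725038078)), (np.float64(24.563856291809188), np.float64(0.008731287329280052))]
6.475 -1.7678440708306835
False
7.4833 [ 0.47098323 -0.33461355  0.10190341] [0.568952   0.3098726  0.58134356] [-0.00832477 -0.04291879  0.01318147]
7.95 0.04420716493193991 61.09605073928833 [ 0.47110339 -0.33400925  0.10248143] [0.55165449 2.43390563 4.93503256] [ 0.49482976 -0.03551959 -0.0073745 ]
```

```bash
python3 - <<'E'
from shot import *
ax=[.4706,-.3343]; a0=1.601+1.0472; D=0
s=env.state(); q60=s["joint_positions"][5]
steps=[.5,.5,.5]+[.2]*14
for st in steps:
    if D+st>4.3: break
    D+=st
    env.servo_line([*ax,.1017-.005/2/np.pi*D],down(a0-D),v=.05)
    s=env.state(); mz=s["ft_torque"][2]; print(round(D,2),round(s["time"],2),round(s["joint_positions"][5]-q60,3),s["ft_torque"].round(3),s["contact_force"].round(1),round(s["finger_gap"],4),s["position"].round(4))
    if abs(mz)>1.0: break
E
```

```text
0.5 8.6 0.498 [0.137 0.239 0.031] [-0.8 -0.3  4.7] 0.0443 [ 0.4706 -0.3346  0.1021]
1.0 9.25 0.998 [-0.098  0.492 -0.025] [-3.5 -0.1  5.8] 0.0441 [ 0.4699 -0.3348  0.1016]
1.5 9.9 1.498 [-0.132  0.789 -0.053] [-5.4 -1.2  8.4] 0.044 [ 0.4691 -0.3347  0.1013]
1.7 10.25 1.698 [-0.11   0.933 -0.058] [-5.7 -0.6  8.1] 0.0443 [ 0.4689 -0.3345  0.1011]
1.9 10.6 1.898 [-0.074  0.985 -0.033] [-5.3  0.3  8.5] 0.044 [ 0.4686 -0.3344  0.1009]
2.1 10.95 2.098 [ 0.017  1.065 -0.068] [-6.6  1.1  9.3] 0.0448 [ 0.4685 -0.3341  0.1008]
2.3 11.3 2.298 [ 0.113  1.074 -0.08 ] [-7.6  0.1  9.5] 0.0439 [ 0.4683 -0.3339  0.1006]
2.5 11.65 2.498 [ 0.19   1.153 -0.024] [-6.8  1.2 10.3] 0.0443 [ 0.4682 -0.3336  0.1005]
2.7 12.0 2.699 [ 0.228  1.104 -0.183] [-6.1  2.8 11.3] 0.0443 [ 0.4681 -0.3332  0.1003]
2.9 12.35 2.899 [ 0.405  1.092 -0.233] [-5.4  4.1 11.5] 0.0442 [ 0.4682 -0.3329  0.1002]
3.1 12.7 3.099 [ 0.583  1.147 -0.187] [-6.6  5.6 12.7] 0.0442 [ 0.4683 -0.3327  0.1001]
3.3 13.05 3.299 [ 0.765  1.02  -0.24 ] [-5.4  5.3 12.3] 0.0442 [ 0.4685 -0.3324  0.1   ]
3.5 13.4 3.498 [ 0.846  0.918 -0.088] [-4.7  5.5 13.2] 0.0442 [ 0.4686 -0.3321  0.0999]
3.7 13.75 3.698 [1.026 0.928 0.052] [-4.5  6.6 12.2] 0.0438 [ 0.4688 -0.3319  0.0998]
3.9 14.1 3.897 [1.212 0.795 0.789] [-4.1  7.6 13.4] 0.0439 [ 0.4691 -0.3318  0.0997]
4.1 14.45 4.097 [ 1.071  0.71  -0.516] [-3.7  7.  14. ] 0.0442 [ 0.4695 -0.3317  0.0997]
```

```bash
python3 - <<'E'
from shot import *
im,*_=shot("w4"); s=env.state(); print(s["time"],s["ft_torque"],s["grip_force"],s["effort"][5])
env.grip(.085); s=env.state(); print(s["time"],s["ft_torque"],s["contact_force"],s["position"])
im2,*_=shot("w5")
cv2.imwrite("pics/w45.png",np.hstack([cv2.resize(x[100:330,130:390],(400,354),interpolation=cv2.INTER_CUBIC) for x in (im,im2)])[:,:,::-1])
E
```

```text
14.5 [ 1.29340603  0.75360914 -0.03132125] 62.00659687459506 -0.6810211390256882
14.9833 [-0.02895488  0.00348357  0.02186006] [-0.177241    0.72574735 -0.5341059 ] [ 0.47064293 -0.33455666  0.09820334]
```

View pics/w45.png

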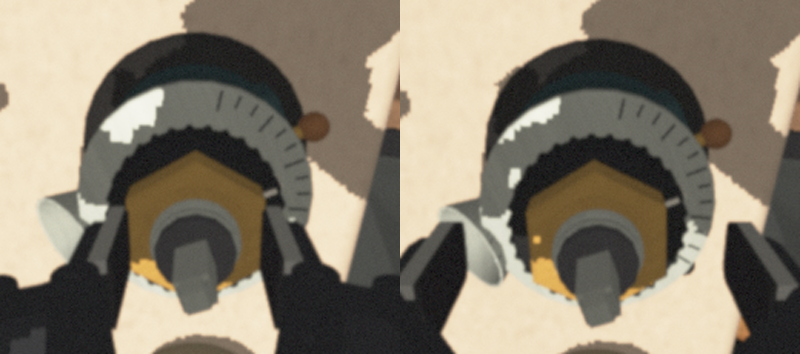

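```bash
cat > nut.py <<'E'
from h import *
def meas(n,zt=.1035):
    g=np.load(n+".npz");K=g["K"];R=cv2.Rodrigues(g["r"])[0];t=g["t"].ravel();im=g["im"];d=g["d"];C=cloud(d,K,R,t)
    r=np.hypot(C[...,0]-.4706,C[...,1]+.3343); near=(r<.0275)&(d>0)
    br=cv2.inRange(cv2.cvtColor(im,cv2.COLOR_RGB2HSV),(8,90,40),(32,255,255))>0
    zz=C[near&br][:,2]; zz=zz[(zz>.098)&(zz<.11)]; print(n,"nut top",np.median(zz).round(4),len(zz))
    rg=(r>.028)&(r<.032)&(d>0)&(abs(C[...,2]-.0885)<.004); print("ring z",np.median(C[rg][:,2]).round(4),rg.sum())
    m=(near&(C[...,2]>.0995)&(C[...,2]<.108)).astype(np.uint8); m=cv2.morphologyEx(m,cv2.MORPH_OPEN,np.ones((3,3)))
    k,l,st,_=cv2.connectedComponentsWithStats(m);k=1+st[1:,4].argmax();v,u=np.nonzero(l==k)
    P=ray(cv2.convexHull(np.c_[u,v].astype(np.float32))[:,0],K,R,t,zt)[:,:2]; best=[]
    for p in np.radians(np.arange(0,60,.5)):
        N=np.array([[np.cos(p+i*np.pi/3),np.sin(p+i*np.pi/3)] for i in range(3)]);q=P@N.T
        w=np.ptp(q,axis=0); best.append((w.sum(),np.degrees(p),w.round(4),np.linalg.lstsq(N,(q.max(0)+q.min(0))/2,rcond=None)[0].round(4)))
    print(min(best,key=lambda b:b[0]))
    # mark: bright on black ring
    hsv=cv2.cvtColor(im,cv2.COLOR_RGB2HSV); mk=(r>.026)&(r<.0335)&(d>0)&(abs(C[...,2]-.0885)<.004)&(hsv[...,2]>80)&(hsv[...,1]<90)
    k,l,st,ce=cv2.connectedComponentsWithStats(mk.astype(np.uint8))
    for i in range(1,k):
        if st[i,4]>=3:
            q=ray(ce[i],K,R,t,.0885)[0]; print("mark?",st[i,4],ce[i].round(1),q.round(4),np.degrees(np.arctan2(q[1]+.3343,q[0]-.4706)).round(1),C[l==i].mean(0).round(4))
if __name__=="__main__":
    import sys
    for n in sys.argv[1:]: meas(n)
E
python3 nut.py w3 w4 w5
```

```text
w3 nut top 0.1045 1515
ring z 0.0884 730
(np.float64(0.1389185119458139), np.float64(1.5000000000000002), array([0.0462, 0.0467, 0.046 ]), array([ 0.4706, -0.3345]))
mark? 4 [281.  163.5] [ 0.5016 -0.3257  0.0885] 15.4 [ 0.5015 -0.3261  0.0868]
mark? 4 [230.2 166.5] [ 0.4636 -0.303   0.0885] 102.6 [ 0.4633 -0.3032  0.0869]
mark? 5 [285.8 168.2] [ 0.5028 -0.3316  0.0885] 4.8 [ 0.5027 -0.3319  0.0871]
mark? 5 [226.2 172. ] [ 0.4578 -0.305   0.0885] 113.5 [ 0.4574 -0.3052  0.0865]
mark? 5 [289.8 175. ] [ 0.5024 -0.3387  0.0885] -7.9 [ 0.5023 -0.3392  0.0867]
mark? 6 [223.  179.5] [ 0.4515 -0.3089  0.0885] 126.9 [ 0.4511 -0.3091  0.0867]
mark? 26 [292.3 189.8] [ 0.497  -0.3515  0.0885] -33.1 [ 0.4969 -0.3519  0.0872]
mark? 7 [221.7 187. ] [ 0.4465 -0.3138  0.0885] 139.6 [ 0.4461 -0.314   0.0872]
mark? 32 [225.5 203.4] [ 0.4401 -0.3282  0.0885] 168.7 [ 0.4398 -0.3284  0.0876]
mark? 17 [287.6 206.8] [ 0.4849 -0.3627  0.0885] -63.3 [ 0.4848 -0.363   0.0876]
mark? 3 [242. 221.] [ 0.4426 -0.3507  0.0885] -149.7 [ 0.4423 -0.351   0.0875]
w4 nut top 0.1011 3116
ring z 0.0883 1184
(np.float64(0.
[... 920 characters left out ...]
[ 0.4416 -0.3505  0.0885] -150.7 [ 0.4411 -0.3498  0.0866]
mark? 41 [306.6 231. ] [ 0.4453 -0.3483  0.0885] -151.0 [ 0.4454 -0.3484  0.0887]
mark? 8 [201.2 237.2] [ 0.5021 -0.3377  0.0885] -6.2 [ 0.5023 -0.3369  0.0869]
mark? 61 [205.8 262. ] [ 0.4986 -0.3227  0.0885] 22.5 [ 0.4987 -0.3218  0.0871]
mark? 29 [313.5 256. ] [ 0.4389 -0.3337  0.0885] 178.9 [ 0.4385 -0.333   0.0873]
mark? 21 [305.7 272.6] [ 0.4414 -0.3227  0.0885] 158.3 [ 0.4412 -0.3222  0.0877]
mark? 22 [288.5 288.2] [ 0.4496 -0.3113  0.0885] 132.3 [ 0.4494 -0.3104  0.0873]
mark? 7 [228.6 289.4] [ 0.4842 -0.3063  0.0885] 64.2 [ 0.4842 -0.3053  0.0871]
mark? 7 [239.  293.9] [ 0.4778 -0.304   0.0885] 76.6 [ 0.4778 -0.3028  0.0868]
```

```bash
python3 - <<'E'
from shot import *
ax=[.4706,-.3343]; a=1.601+1.0472-4.1+1.0472
def avg(T=.1):
    v=[]
    for _ in range(5):
        env.hold(.02); s=env.state(); v.append([s["ft_torque"][2],s["effort"][5]])
    return np.mean(v,0).round(3),np.std(v,0).round(3)
env.servo_line([*ax,.099],down(a),v=.02); print(env.state()["time"],avg())
env.grip(.04,60);print("grip",avg(),env.state()["finger_gap"])
D=0
for i in range(8):
    D+=.12; env.servo_line([*ax,.099-.0008*D],down(a-D),v=.02); m,sd=avg(); s=env.state()
    print(round(D,2),round(s["time"],2),m,sd,s["contact_force"].round(1),s["ft_torque"].round(2),round(s["finger_gap"],4))
    if m[0]>1.1: break
E
```

```text
16.2333 (array([-0.021,  0.001]), array([0.022, 0.003]))
grip (array([0.318, 0.278]), array([0.027, 0.002])) 0.04443053448669904
0.12 17.21 [0.245 0.413] [0.227 0.312] [0.2 1.9 5.5] [0.51 0.08 0.05] 0.0443
0.24 17.56 [0.469 0.529] [0.023 0.012] [-0.7  1.8  6.5] [ 0.48 -0.01  0.46] 0.044
0.36 17.91 [0.833 0.88 ] [0.017 0.008] [-1.3  3.   6.8] [0.46 0.09 0.85] 0.044
0.48 18.26 [-0.069 -0.017] [0.018 0.022] [-1.6  1.8  7.3] [ 0.32  0.19 -0.08] 0.0442
0.6 18.61 [-0.058 -0.044] [0.018 0.021] [-1.5  2.4  6.4] [ 0.3   0.21 -0.06] 0.0442
0.72 18.96 [-0.035 -0.003] [0.027 0.022] [-2.8  0.7  6.6] [ 0.29  0.28 -0.05] 0.0443
0.84 19.31 [-0.079 -0.051] [0.021 0.021] [-2.4  1.   6.8] [ 0.18  0.29 -0.06] 0.0437
0.96 19.66 [-0.12  -0.097] [0.008 0.019] [-3.6  1.   7.1] [ 0.19  0.44 -0.12] 0.0445
```

```bash
python3 - <<'E'
from shot import *
im,*_=shot("w6");env.grip(.085);im2,*_=shot("w7");s=env.state();print(s["time"],s["position"])
cv2.imwrite("pics/w67.png",np.hstack([cv2.resize(x[100:330,130:390],(400,354),interpolation=cv2.INTER_CUBIC) for x in (im,im2)])[:,:,::-1])
E
python3 nut.py w6 w7 | grep -v "mark? [345678] "
```

```text
20.2417 [ 0.47063186 -0.33431272  0.09808955]
w6 nut top 0.1004 2932
ring z 0.0883 1133
(np.float64(0.13655512768898542), np.float64(12.5), array([0.0488, 0.0436, 0.0441]), array([ 0.4711, -0.3365]))
mark? 13 [307.7 232.6] [ 0.4448 -0.3492  0.0885] -149.9 [ 0.4448 -0.3493  0.0886]
mark? 41 [287.7 286.1] [ 0.4475 -0.3138  0.0885] 138.4 [ 0.4473 -0.3131  0.0874]
mark? 32 [230.4 288.8] [ 0.48   -0.3052  0.0885] 72.2 [ 0.4799 -0.3042  0.0872]
w7 nut top 0.1003 2980
ring z 0.0883 1668
(np.float64(0.13003593473542857), np.float64(8.5), array([0.0436, 0.043 , 0.0434]), array([ 0.4708, -0.3367]))
mark? 36 [308.1 234.8] [ 0.4452 -0.3483  0.0885] -151.1 [ 0.4453 -0.3485  0.089 ]
mark? 9 [200.4 242.9] [ 0.502  -0.3314  0.0885] 5.3 [ 0.5022 -0.3307  0.0871]
mark? 46 [205.5 262.9] [ 0.4974 -0.3196  0.0885] 28.7 [ 0.4975 -0.3188  0.0872]
mark? 14 [314.1 254.6] [ 0.4387 -0.3373  0.0885] -174.6 [ 0.4382 -0.3365  0.0868]
mark? 34 [306.1 271.2] [ 0.4405 -0.3261  0.0885] 164.8 [ 0.4401 -0.3254  0.0873]
mark? 47 [227.3 287.4] [ 0.4825 -0.3063  0.0885] 66.9 [ 0.4825 -0.3055  0.0874]
mark? 30 [283.8 290.4] [ 0.4499 -0.3111  0.0885] 131.7 [ 0.4496 -0.3102  0.0872]
```

View pics/w67.png

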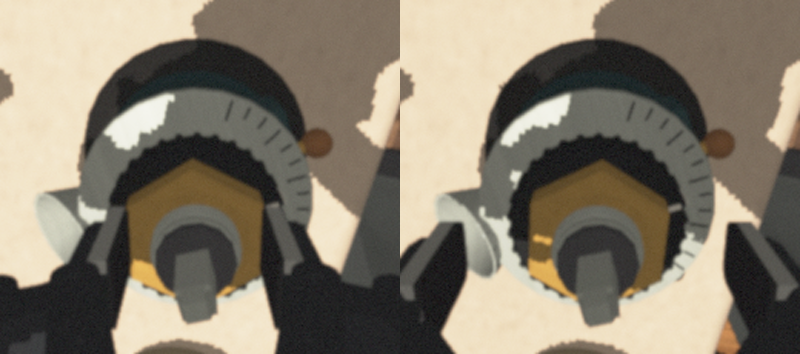

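```bash
cat > nt.py <<'E'
from shot import *
ax=[.4706,-.3343]
def avg():
    v=[]
    for _ in range(5):
        env.hold(.02); s=env.state(); v.append([s["ft_torque"][2],s["effort"][5]])
    return np.mean(v,0).round(3),np.std(v,0).round(3)
E
python3 - <<'E'
from nt import *
a=1.601+1.0472*2-4.1-.96
env.grip(.04,60);print("grip",avg(),env.state()["finger_gap"])
for D in (-.05,-.1,-.05,0.,.05,.1):
    env.servo_line([*ax,.0982],down(a-D),v=.02); m=avg(); s=env.state()
    print(D,round(s["time"],2),*m,s["contact_force"].round(1),round(s["finger_gap"],4),s["joint_positions"][5].round(3))
E
```

```text
grip (array([-0.054, -0.03 ]), array([0.043, 0.004])) 0.04503496665141605
-0.05 21.12 [-0.083 -0.101] [0.036 0.007] [-2.3  0.4  4.5] 0.0454 2.195
-0.1 21.46 [-0.109 -0.111] [0.017 0.009] [-2.5 -0.5  6.1] 0.045 2.145
-0.05 21.79 [-0.08  -0.069] [0.032 0.01 ] [-2.9 -0.3  5.5] 0.0456 2.195
0.0 22.12 [-0.026 -0.017] [0.028 0.011] [-2.6 -0.   6.2] 0.0452 2.245
0.05 22.46 [-0.121 -0.113] [0.022 0.009] [-4.3 -0.1  4.9] 0.0451 2.295
0.1 22.79 [-0.093 -0.111] [0.044 0.006] [-2.  -0.3  6.1] 0.0453 2.345
```

```bash
python3 - <<'E'
from nt import *
a=1.601+1.0472*2-4.1-.96   # total 5.06 at D=0
for D in (-.25,-.6,-.95,-1.3,-1.65):
    env.servo_line([*ax,.0985-.0008*D],down(a-D),v=.05); m=avg(); s=env.state()
    print(round(5.06+D,2),round(s["time"],2),*m,s["contact_force"].round(1),round(s["finger_gap"],4),s["position"].round(4))
shot("w8")
E
python3 nut.py w8 | grep -v "mark? [345678] "
```

```text
4.81 23.38 [-0.093 -0.082] [0.01  0.026] [-3.   0.6  5.2] 0.0448 [ 0.4702 -0.3344  0.099 ]
4.46 23.96 [-0.054 -0.043] [0.016 0.003] [-1.8  0.6  5.1] 0.0451 [ 0.4705 -0.3342  0.0992]
4.11 24.54 [-0.086 -0.051] [0.012 0.027] [-0.8  1.8  5. ] 0.0449 [ 0.4707 -0.3339  0.0993]
3.76 25.12 [-0.081 -0.08 ] [0.038 0.017] [1.1 5.5 4.7] 0.0448 [ 0.4708 -0.3336  0.0995]
3.41 25.71 [-0.041 -0.065] [0.034 0.006] [0.8 5.5 4.6] 0.0454 [ 0.4708 -0.3332  0.0996]
w8 nut top 0.1017 3157
ring z 0.0881 1110
(np.float64(0.1413399397939186), np.float64(41.5), array([0.0459, 0.0498, 0.0456]), array([ 0.4722, -0.3336]))
```

```bash
python3 - <<'E'
from nt import *
a=1.601+1.0472*2-4.1-.96   # total 5.06 at D=0
def go(T,v=.05):
    D=T-5.06
    env.servo_line([*ax,.0985-.0008*D],down(a-D),v=v); m=avg(); s=env.state()
    print(round(T,2),round(s["time"],2),*m,s["contact_force"].round(1),round(s["finger_gap"],4),s["joint_positions"][5].round(3)); return m[0][0]
go(2.8);go(2.2)
for T in np.arange(2.5,4.3,.15):
    if go(T)>.35: break
E
```

```text
2.8 26.6 [0.003 0.004] [0.027 0.003] [1.1 6.6 4.6] 0.045 -0.013
2.2 27.43 [0.022 0.019] [0.017 0.004] [-0.3  7.5  6.3] 0.0449 -0.614
2.5 27.97 [-0.13  -0.109] [0.025 0.009] [0.1 6.6 3.9] 0.0448 -0.313
2.65 28.35 [-0.188 -0.169] [0.035 0.019] [0.8 8.  5. ] 0.0454 -0.163
2.8 28.73 [-0.229 -0.224] [0.025 0.019] [0.5 6.9 4.8] 0.0448 -0.013
2.95 29.12 [-0.17  -0.139] [0.022 0.019] [0.4 7.1 4.6] 0.0448 0.137
3.1 29.5 [-0.321 -0.289] [0.017 0.016] [0.3 6.2 4.3] 0.0453 0.287
3.25 29.88 [-0.405 -0.384] [0.017 0.015] [0.9 6.2 5. ] 0.0448 0.437
3.4 30.27 [-0.243 -0.22 ] [0.017 0.016] [0.2 6.1 4.6] 0.0451 0.587
3.55 30.65 [-0.127 -0.106] [0.035 0.018] [3.8 6.4 4.3] 0.0444 0.737
3.7 31.03 [0.364 0.386] [0.007 0.017] [4.5 6.  3.2] 0.0441 0.886
```

```bash
python3 - <<'E'
from nt import *
a=1.601+1.0472*2-4.1-.96
def go(T,v=.05):
    D=T-5.06
    env.servo_line([*ax,.0985-.0008*D],down(a-D),v=v); m=avg(); s=env.state()
    print(round(T,2),round(s["time"],2),*m,s["contact_force"].round(1),round(s["finger_gap"],4),s["position"].round(4)); return m[0][0]
for T in np.arange(3.76,4.2,.06):
    m=go(T)
    if m>.8 or m<.2: break
E
```

```text
3.76 31.37 [-0.709 -0.711] [0.016 0.001] [4.2 6.8 2.4] 0.0442 [ 0.4729 -0.3337  0.0997]
```

```bash
python3 - <<'E'
from nt import *
shot("w9"); env.grip(.085); print(env.state()["position"],env.state()["contact_force"]); shot("w10"); print(env.state()["time"])
E
python3 nut.py w9 w10 | grep -v "mark?"
python3 - <<'E'
from h import *
o=[cv2.resize(cv2.imread(f"pics/w{i}.png")[100:330,130:390],(400,354),interpolation=cv2.INTER_CUBIC) for i in (9,10)]
cv2.imwrite("pics/w910.png",np.hstack(o))
E
```

```text
[ 0.47048313 -0.33467831  0.09947367] [-0.14486807  0.47451587  0.23401998]
31.95
w9 nut top 0.1014 3026
ring z 0.0882 1038
(np.float64(0.1388476168409764), np.float64(24.5), array([0.0455, 0.0476, 0.0458]), array([ 0.4727, -0.3345]))
w10 nut top 0.1014 3128
ring z 0.0883 1605
(np.float64(0.13489705479066244), np.float64(25.5), array([0.045 , 0.0449, 0.045 ]), array([ 0.4723, -0.3348]))
```

View pics/w910.png

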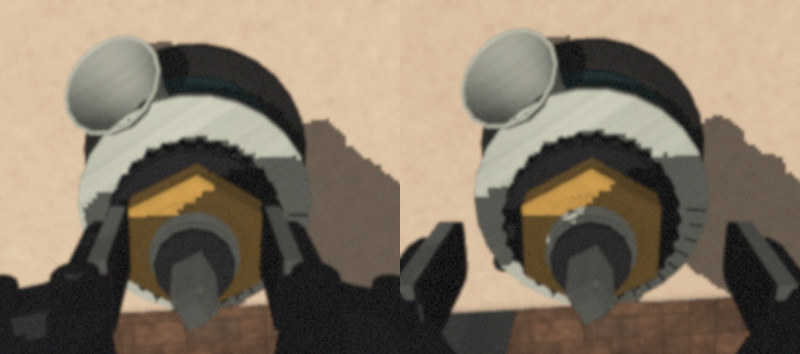

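```bash
python3 - <<'E'
from nt import *
a=1.601+1.0472*2-4.1-.96
env.grip(.04,60);print("grip",avg(),env.state()["finger_gap"])
def go(T,v=.05):
    D=T-5.06
    env.servo_line([*ax,.0985-.0008*D],down(a-D),v=v); m=avg(); s=env.state()
    print(round(T,2),round(s["time"],2),*m,s["contact_force"].round(1),round(s["finger_gap"],4),s["position"].round(4)); return m[0][0]
for T in (3.70,3.82,3.9): 
    if abs(go(T))>.8:break
E
```

```text
grip (array([-0.072, -0.085]), array([0.029, 0.001])) 0.044114131044373846
3.7 32.83 [0.143 0.144] [0.028 0.012] [0.  3.5 5.6] 0.0443 [ 0.4706 -0.3333  0.1001]
3.82 33.17 [0.496 0.541] [0.023 0.022] [-2.   3.5  6.1] 0.0442 [ 0.4707 -0.3334  0.1   ]
3.9 33.51 [0.567 0.595] [0.027 0.018] [-0.2  3.3  5.3] 0.0441 [ 0.4706 -0.3335  0.1   ]
```

```bash
python3 - <<'E'
from nt import *
a=1.601+1.0472*2-4.1-.96
def go(T,v=.05):
    D=T-5.06
    env.servo_line([*ax,.0985-.0008*D],down(a-D),v=v); m=avg(); s=env.state()
    print(round(T,2),round(s["time"],2),*m,s["contact_force"].round(1),round(s["finger_gap"],4),s["position"].round(4)); return m[0][0]
for T in (3.98,4.06,4.14,4.22):
    m=go(T)
    if m>.9 or m<0:break
E
```

```text
3.98 33.84 [-0.557 -0.596] [0.043 0.04 ] [-0.8  3.1  6.2] 0.0438 [ 0.4706 -0.3336  0.1   ]
```

```bash
python3 - <<'E'
from shot import *
env.grip(.085); s=env.state(); print(s["time"],s["contact_force"],s["position"])
def ld(n):
    g=np.load(n+".npz");K=g["K"];R=cv2.Rodrigues(g["r"])[0];t=g["t"].ravel();return g["im"],g["d"],K,R,t,cloud(g["d"],K,R,t)
im,d,K,R,t,C=ld("w1")
reg=(d>0)&(C[...,0]>.4)&(C[...,0]<.54)&(C[...,1]>.03)&(C[...,1]<.13)
def rect(m,z):
    v,u=np.nonzero(m); P=ray(np.c_[u,v],K,R,t,z)[:,:2]; r=cv2.minAreaRect((P*1000).astype(np.float32)); return P.mean(0).round(4),np.round(r[0],1),np.round(r[1],1),round(r[2],1),len(P)
hub=reg&(C[...,2]>.029)&(C[...,2]<.038)&(C[...,0]<.47); print("hub",rect(hub,.034),np.median(C[hub][:,2]))
kn=reg&(C[...,2]>.043)&(C[...,0]>.48); print("knob",rect(kn,.049))
arm=reg&(C[...,2]>.005)&(C[...,2]<.012)&(C[...,0]>.455)&(C[...,0]<.488); print("arm",rect(arm,.008))
for n in("w3","w2","w7","w10"):
    im,d,K,R,t,C=ld(n); m=(d>0)&(np.hypot(C[...,0]-.4706,C[...,1]+.3343)<.012)&(C[...,2]>.1337)&(C[...,2]<.139)
    m=cv2.morphologyEx(m.astype(np.uint8),cv2.MORPH_OPEN,np.ones((2,2)))>0
    print(n,rect(m,.136))
im=ld("w10")[0]; 
E
```

```text
34.325 [0.43956973 0.18826696 1.29345412] [ 0.47062591 -0.33446334  0.09930023]
hub (array([0.4379, 0.0858]), array([438. ,  85.7]), array([25.9, 26. ]), 77.6, 314) 0.03355963869926541
knob (array([ 0.8259, -0.1345]), array([725.9, -49.7]), array([136.9, 513.2]), 47.9, 3761)
arm (array([0.4715, 0.078 ]), array([471.6,  77.9]), array([16., 35.]), 77.9, 220)
w3 (array([ 0.4711, -0.335 ]), array([ 471.2, -335. ]), array([8.3, 7.9]), 27.5, 106)
w2 (array([ 0.4709, -0.3362]), array([ 470.9, -335.8]), array([7.5, 8.3]), 21.7, 47)
w7 (array([ 0.4702, -0.3354]), array([ 470.2, -335.6]), array([7.7, 8.5]), 26.7, 324)
w10 (array([ 0.4712, -0.3351]), array([ 471.3, -335.1]), array([8.5, 7.8]), 23.6, 318)
```

```bash
python3 - <<'E'
from shot import *
th=-.223; P=[.438,.0855]
env.servo_line([.4706,-.3345,.175],v=.25)
env.servo_line([.43,-.05,.19],down(.1),v=.35)
env.servo_line([*P,.12],down(th),v=.3); s=env.state();print(s["time"],s["joint_positions"].round(2))
print(env.servo_line([*P,.021],v=.15,guard=8)); print(env.state()["position"])
env.grip(.02,80); s=env.state();print(s["time"],s["finger_gap"],s["grip_force"],s["position"],s["contact_force"])
env.servo_line([*P,.19],v=.25); s=env.state();print(s["time"],s["finger_gap"],s["contact_force"])
m=shot("w11"); print(s["position"],s["time"])
E
```

```text
36.4083 [ 0.1   0.27  1.93 -0.    0.95  1.89]
False
[0.43884335 0.08489069 0.02165665]
37.8 0.024404478546544824 78.59593391418457 [0.4383626  0.08567923 0.02173213] [0.08576263 0.30315229 6.72213237]
38.625 0.024628078663899808 [-0.39977802 -0.51101771 -2.31742783]
[0.43671656 0.08542259 0.1888638 ] 38.625
```

```bash
python3 - <<'E'
from h import *
g=np.load("w11.npz");K=g["K"];R=cv2.Rodrigues(g["r"])[0];t=g["t"].ravel();d=g["d"];C=cloud(d,K,R,t)
T=np.array([.4367,.0854]); c,s=np.cos(-.223),np.sin(-.223); L=np.stack([(C[...,0]-T[0])*c+(C[...,1]-T[1])*s,-(C[...,0]-T[0])*s+(C[...,1]-T[1])*c,C[...,2]-.1889+.0217],-1)
for nm,x0,x1,z0,z1 in(("hub",-.03,.03,.030,.038),("knob",.045,.1,.045,.053),("arm",.02,.055,.004,.012)):
    m=(d>0)&(L[...,0]>x0)&(L[...,0]<x1)&(abs(L[...,1])<.03)&(L[...,2]>z0)&(L[...,2]<z1); q=L[m]
    if len(q): print(nm,len(q),np.median(q,0).round(4),np.percentile(q,2,axis=0).round(4),np.percentile(q,98,axis=0).round(4))
E
```

```text
hub 2962 [ 0.004  -0.0014  0.0334] [-0.0116 -0.0237  0.0305] [0.0128 0.0213 0.0372]
knob 2383 [ 0.0703 -0.0006  0.0475] [ 0.061  -0.0097  0.0454] [0.079  0.0083 0.0497]
arm 1811 [ 0.0378 -0.0009  0.0073] [ 0.0207 -0.0085  0.006 ] [0.0532 0.0067 0.0086]
```

```bash
python3 - <<'E'
from shot import *
A=[.4706,-.3346]; a=.454
env.servo_line([.435,-.10,.19],down(.1),v=.35)
env.servo_line([*A,.175],down(a),v=.3); s=env.state();print(s["time"],s["position"],s["joint_positions"].round(2))
f0=s["contact_force"]
for z,g in((.150,12),(.1345,15)):
    r=env.servo_line([*A,z],v=.06,guard=g); s=env.state();print(z,r,s["time"],s["position"],s["contact_force"].round(1),s["ft_torque"].round(2))
    if r and s["position"][2]>.139: break
E
```

```text
40.3667 [ 0.47030286 -0.33221216  0.17444071] [-0.69  0.36  1.59  0.    1.19  0.43]
0.15 False 40.9333 [ 0.47040822 -0.33350133  0.14925118] [ 1.6  2.4 -4.1] [ 0.52 -0.32 -0.02]
0.1345 True 41.2417 [ 0.47048382 -0.33336182  0.13572354] [-0.5  1.7  6.1] [ 0.15  0.15 -0.01]
```

```bash
python3 - <<'E'
from shot import *
A=np.array([.4706,-.3344]); a=.454
k=lambda p,r=.0702:[*(A+r*np.array([np.cos(p),np.sin(p)]))]
env.grip(.06); s=env.state();print(s["time"],s["contact_force"].round(1))
env.servo_line([.4706,-.3335,.188],v=.2)
env.grip(.05)
env.servo_line([*k(a),.185],v=.2)
im,d,K,R,t=shot("w12"); C=cloud(d,K,R,t); m=(d>0)&(np.hypot(C[...,0]-A[0],C[...,1]-A[1])<.1)
kn=m&(C[...,2]>.157)&(C[...,2]<.167);hb=m&(C[...,2]>.144)&(C[...,2]<.151)
for x in(kn,hb): print(x.sum(),np.median(C[x],0).round(4) if x.any() else'')
print(env.servo_line([*k(a),.138],v=.12,guard=8)); s=env.state();print(s["time"],s["position"])
env.grip(.018,30); s=env.state();print(s["time"],s["finger_gap"],s["contact_force"].round(1),s["position"])
E
```

```text
41.675 [-0.6 -0.5  0.6]
755 [ 0.5357 -0.3027  0.1589]
1245 [ 0.4742 -0.3332  0.1479]
False
43.4583 [ 0.53325019 -0.30399436  0.13805099]
43.8167 0.021208475302505043 [-0.1 -0.3  2.4] [ 0.5342557  -0.30398688  0.13886123]
```

```bash
python3 - <<'E'
from shot import *
A=np.array([.4706,-.3344]); a=.454
t0=env.state()["time"]
for i in range(1,38):
    p=a-.35*i; env.servo_line([*(A+.0704*np.array([np.cos(p),np.sin(p)])),.1385],v=.12)
    s=env.state(); f=s["contact_force"]
    if i%4==0 or np.linalg.norm(f)>30: print(i,round(s["time"],2),f.round(1),round(s["finger_gap"],4))
    if np.linalg.norm(f)>60 or (i>6 and s["time"]>66): print("stop");break
E
```

```text
4 45.24 [-2.7  4.7  8.6] 0.0214
8 46.67 [-1.8 -2.2  5.7] 0.0214
12 48.11 [-5.7  4.4 10.4] 0.0216
16 49.54 [ 2.2 -0.   6.4] 0.0208
20 50.98 [-1.7  1.2  6.1] 0.0215
24 52.41 [0.2 0.3 6.2] 0.0213
28 53.84 [-5.1 -0.9  7.9] 0.0213
32 55.27 [-0.3  3.1  9.8] 0.0216
36 56.71 [-1.5 -1.3  5.6] 0.021
```

```bash
python3 - <<'E'
from shot import *
env.grip(.05); s=env.state();p=s["position"]
env.servo_line([p[0],p[1],.20],v=.15)
A=np.array([.4706,-.3344])
im,d,K,R,t=shot("w13"); C=cloud(d,K,R,t); m=(d>0)&(np.hypot(C[...,0]-A[0],C[...,1]-A[1])<.1)
for z0,z1 in((.157,.167),(.144,.151)):
    x=m&(C[...,2]>z0)&(C[...,2]<z1);print(x.sum(),np.median(C[x],0).round(4))
env.hold(.3);s=env.state();print(s["time"],s["contact_force"])
ap=.454-12.95;print(A+.07*np.array([np.cos(ap),np.sin(ap)]))
E
python3 nut.py w13 | head -2
```

```text
744 [ 0.5423 -0.3284  0.1607]
1091 [ 0.4736 -0.3334  0.1476]
58.3583 [ 0.13410839  0.09910701 -0.32589572]
[ 0.54042675 -0.32947812]
w13 nut top 0.1012 461
ring z 0.0883 316
```

View pics/w13.png

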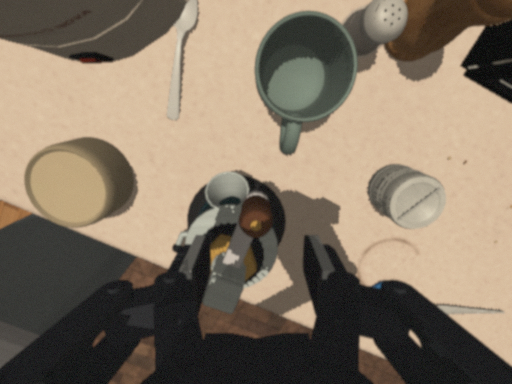

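The picture shows the crank seated, with its hub at about (230,280) and its knob at (257,215). The bystanders haven't been touched, and the nut is still down at its tightened height.

```bash
python3 -c "
from cell import env
print(env.job_done(), env.state()['time'])"
```

```text
the job is handed in; nothing more can be done
the job is handed in; nothing more can be done
```

The job is handed in, with no verdict shown: the crank is home on the shaft after about 2.06 turns clockwise (12.95 rad), and the ring mark and bystanders looked unmoved. The lock nut is the weak point: it kept its lowered height after release, but I over-turned it about a radian, backed it off and retightened it, with erratic torque readings (up to about 0.6 N m), so the 30 N contact is inferred, not measured.

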